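# Line up the bisque vases by height on the ware board

## Task

Line up the four bisque vases by height on the ware board, one upright on the middle of each cork pad: the tallest on the pad next to the tin of brushes, then step by step down to the shortest beside the plaster block. Set each one down on its pad before letting go (they are fragile: no dropping), let none tip over, and leave the tin and the block where they stand.

Things in the scene. Friction and masses are not known exactly. Their poses are not given: they have to be found in the camera images.
- vase_a: The shortest and slimmest of four pale unglazed (bisque) bottle vases: round, 75 mm tall, belly 44 mm across, foot 36 mm across, with a straight round neck 27 mm across that makes up its top 34 mm (dark mouth on top; the sloping shoulder starts below the neck). Solid to the touch, loose, standing upright on the table. Origin: centre of its foot, z up along its axis; yaw means nothing.
- vase_b: The second shortest of four pale unglazed (bisque) bottle vases: round, 100 mm tall, belly 50 mm across, foot 42 mm across, with a straight round neck 27 mm across that makes up its top 34 mm (dark mouth on top; the sloping shoulder starts below the neck). Solid to the touch, loose, standing upright on the table. Origin: centre of its foot, z up along its axis; yaw means nothing.
- vase_c: The second tallest of four pale unglazed (bisque) bottle vases: round, 125 mm tall, belly 56 mm across, foot 48 mm across, with a straight round neck 27 mm across that makes up its top 34 mm (dark mouth on top; the sloping shoulder starts below the neck). Solid to the touch, loose, standing upright on the table. Origin: centre of its foot, z up along its axis; yaw means nothing.
- vase_d: The tallest and fattest of four pale unglazed (bisque) bottle vases: round, 150 mm tall, belly 62 mm across, foot 54 mm across, with a straight round neck 27 mm across that makes up its top 34 mm (dark mouth on top; the sloping shoulder starts below the neck). Solid to the touch, loose, standing upright on the table. Origin: centre of its foot, z up along its axis; yaw means nothing.
- pad_a: First (from the robot's right, -y, to its left) of four alike cork pads, 66 mm round, 4 mm thick, fixed in a straight row 75 to 95 mm apart along the middle of a dark wooden ware board (110 x 540 x 15 mm, fixed flat on the table, long side within 0.15 rad of y). Origin: centre of the pad's underside, on the board's top; a vase on it stands 4 mm above this origin.
- pad_b: Second (from the robot's right, -y, to its left) of four alike cork pads, 66 mm round, 4 mm thick, fixed in a straight row 75 to 95 mm apart along the middle of a dark wooden ware board (110 x 540 x 15 mm, fixed flat on the table, long side within 0.15 rad of y). Origin: centre of the pad's underside, on the board's top; a vase on it stands 4 mm above this origin.
- pad_c: Third (from the robot's right, -y, to its left) of four alike cork pads, 66 mm round, 4 mm thick, fixed in a straight row 75 to 95 mm apart along the middle of a dark wooden ware board (110 x 540 x 15 mm, fixed flat on the table, long side within 0.15 rad of y). Origin: centre of the pad's underside, on the board's top; a vase on it stands 4 mm above this origin.
- pad_d: Fourth (from the robot's right, -y, to its left) of four alike cork pads, 66 mm round, 4 mm thick, fixed in a straight row 75 to 95 mm apart along the middle of a dark wooden ware board (110 x 540 x 15 mm, fixed flat on the table, long side within 0.15 rad of y). Origin: centre of the pad's underside, on the board's top; a vase on it stands 4 mm above this origin.
- brush_tin: Metal tin, 60 mm across, 85 mm tall, with three paint brushes sticking up to 190 mm above its foot (none leaning out past the tin's rim). Loose; stands in line with the pads on one end of the board, either end, about 100 mm beyond the last pad (centre to centre). Marks the end where the tallest vase belongs. Not to be moved. Origin: centre of its underside.
- plaster_block: Pale plaster block, 60 x 50 mm, 45 mm tall. Loose; stands in line with the pads on the other end of the board from the brush tin, about 100 mm beyond the last pad. Not to be moved. Origin: centre of its underside.
Not all that is in view belongs to the job. Leave any green or pink look-alike of the vase_d alone.

How it is judged (in metres and radians):
At the end, for the whole second after the job is handed in: Every vase stands upright (within 0.1 rad), released and at rest on its own pad, its foot's centre within 12 mm of the pad's centre, in order of height: tallest on the pad nearest the brush tin, shortest on the pad nearest the plaster block (((horizontal distance between brush_tin and pad_d below 0.2 m and horizontal distance between vase_a and pad_a below 0.012 m and horizontal distance between vase_b and pad_b below 0.012 m and horizontal distance between vase_c and pad_c below 0.012 m and horizontal distance between vase_d and pad_d below 0.012 m) or (horizontal distance between brush_tin and pad_a below 0.2 m and horizontal distance between vase_a and pad_d below 0.012 m and horizontal distance between vase_b and pad_c below 0.012 m and horizontal distance between vase_c and pad_b below 0.012 m and horizontal distance between vase_d and pad_a below 0.012 m)) and height (world z) of vase_a between 0.015 and 0.024 m and angle between each of vase_a, vase_b, vase_c, vase_d's own z axis and vertical below 0.1 rad and linear speed of each of vase_a, vase_b, vase_c, vase_d below 0.02 m/s and contact force between each of vase_a, vase_b, vase_c, vase_d and the fingers below 0.1 N and height (world z) of vase_b between 0.015 and 0.024 m and height (world z) of vase_c between 0.015 and 0.024 m and height (world z) of vase_d between 0.015 and 0.024 m); the robot touches nothing.
It fails at once if a vase is tipped over (leans more than 0.7 rad) (angle between any of vase_a, vase_b, vase_c, vase_d's own z axis and vertical above 0.7 rad).
It fails at once if the brush tin or the plaster block is pushed more than 20 mm from its place (distance of any of brush_tin, plaster_block from where it was at the start of the episode above 0.02 m).
It fails at once if a vase is dropped (falls free of the fingers faster than 0.7 m/s, as after a fall of 25 mm) ((linear speed of vase_a above 0.7 m/s and contact force between vase_a and the fingers below 0.1 N) or (linear speed of vase_b above 0.7 m/s and contact force between vase_b and the fingers below 0.1 N) or (linear speed of vase_c above 0.7 m/s and contact force between vase_c and the fingers below 0.1 N) or (linear speed of vase_d above 0.7 m/s and contact force between vase_d and the fingers below 0.1 N)).
It also fails if it takes over 115 s, if anything falls off the work surface, if the arm or the gripper's body presses on something with over 40 N, if the wrist force passes 120 N, or if a joint passes its speed limit or range.

## Robot

A 6-joint arm with a two-finger parallel gripper is mounted at the origin on the work surface. World frame = base frame: x ahead of the robot, y to its left, z up, the work surface at z = 0. Lengths are in mm, angles in rad, forces in N, time in s.
With the tool pointing down it reaches from about 350 to 975 mm from the base axis. Payload 7.1 kg.
Tool frame: the origin (TCP) lies on the front face of the gripper's body, between the roots of the fingers; the fingertips stand 80 mm ahead of it and the grasp point (between the pads) lies 61 mm ahead of it (env.tips_ahead is the distance from the TCP to the fingertips, in mm); z points along the fingers, y is the line along which they close (so a half turn about z gives the same grasp; the last joint's range is limited). The gripper opens to 88 mm and grips with 3 to 60 N. Pads are 20 mm wide; open, the fingers measure 115 mm over their backs; the gripper's body (75 mm by 178 mm) begins 61 mm behind the grasp point.
Start: joints at [1.128, 0.423, 1.63, -0, 1.089, -0.019], TCP at [256.985, 569.705, 302.675] pointing down, gripper open.
Joint ranges: [-3, 3], [-0.9, 2.11], [0.09, 2.58], [-1.31, 4.45], [0.11, 2.69], [-2.54, 2.54]. Speed limits (rad/s): [2.39, 2.39, 3.01, 3.14, 3.14, 3.14].

## Interface

Orientations are given as a unit quaternion [x, y, z, w].
In Python, from station import env, set_gripper, viewer, workorder gives the robot as it stands. Calls block until the motion is done:
- env.reach(position, orientation): joint-space move of the TCP to a pose.
- env.move_l(position, rot=None, rate=150, f_stop=None): straight line of the TCP; rot=None keeps the orientation; rate is the mean speed in mm/s. With f_stop (N) it stops when the force on the tool has changed by that much, and returns True; else False.
- env.move_joints(angles): joint-space move.
- set_gripper(opening): finger opening in mm; the grip force is fixed at half the most; returns when the fingers have stopped.
- env.hold(seconds).
- env.ik(position, orientation): joint angles nearest the present ones, or None.
- env.read_state(): the state.
- viewer.camera(name): name is "scene" or "top"; returns the picture (400x640x3 uint8, blue, green, red); there is no depth.
- viewer.camera_params(name): a dict with "fx", "fy", "cx", "cy" (pixels), "pose" (4x4, takes a point from camera to world coordinates). Camera axes: x right, y up, looking along -z (the intrinsics and any distortion apply to the point x, -y, -z); pixel columns grow to the right and rows downward; lengths in mm; the calibration is good to about 2 mm. A picture is of the moment at which its call begins. camera_params takes no time and is no camera call.
A pose or a line that the arm cannot do raises env.IKError and nothing moves.
- workorder.sign_off(): hands the job in; it is judged then, once.
The state is a dict: "time_s": time; "qpos": joint angles; "dq": joint speeds; "tau": joint torques, N m; "tool_pos": TCP position; "orientation": TCP orientation; "force": force on the tool from outside, world axes, zero at the start; "wrist_torque": the same for the moment, N m; "width": finger opening in mm; "grip_force": force on a finger pad.
Only numpy, scipy, OpenCV 4.12 (cv2) and the standard library are available. Lean on these libraries where they do the work, as an engineer would, in place of code of your own. Each camera call takes 0.05 s, during which the arm holds its last target. There are 200 camera calls.

## Working session

There is one attempt and no reset: what is moved stays moved. The work goes in short steps, each a Python script; the robot and the scene stay as the last script left them, time stands still between calls to the robot, and variables do not carry over. Pictures are saved under pics/ and viewed, at most 14 in all, crops included, and the job is handed in when it is done.

```bash
ls; mkdir -p pics; python3 - <<'E'
from station import env, viewer
import cv2
for n in("scene","top"):
    cv2.imwrite(f"pics/{n}0.png",viewer.camera(n)); p=viewer.camera_params(n); print(n,p)
print(env.read_state())
E
```

```text
pics
scene {'fx': 401.87958011040536, 'fy': 401.87958011040536, 'cx': 317.5917713206104, 'cy': 195.98238634966444, 'pose': array([[-6.55461852e-01, -4.00673133e-01,  6.40180288e-01,
         1.06709141e+03],
       [ 7.55147262e-01, -3.35290298e-01,  5.63323201e-01,
         5.14555757e+02],
       [-1.10622321e-02,  8.52667260e-01,  5.22337219e-01,
         5.25483277e+02],
       [ 0.00000000e+00,  0.00000000e+00,  0.00000000e+00,
         1.00000000e+00]])}
top {'fx': 499.8020082698226, 'fy': 499.8020082698226, 'cx': 317.30298282525416, 'cy': 205.74528423008388, 'pose': array([[-2.68489016e-02,  9.96931551e-01, -7.35297161e-02,
         4.06182623e+02],
       [-9.99509495e-01, -2.79589570e-02, -1.41090476e-02,
         6.95341435e+00],
       [-1.61215689e-02,  7.31148370e-02,  9.97193219e-01,
         1.31480134e+03],
       [ 0.00000000e+00,  0.00000000e+00,  0.00000000e+00,
         1.00000000e+00]])}
{'time_s': 0.1, 'qpos': array([ 1.12799525e+00,  4.23778166e-01,  1.63061495e+00,  2.50191180e-05,
        1.08860898e+00, -1.89978372e-02]), 'dq': array([-0.00036023, -0.00279144, -0.00231462, -0.00059183, -0.00030681,
       -0.00095241]), 'tau': array([-3.30125185e-04, -5.45617247e+01, -2.74321532e+01,  6.44658390e-02,
        1.88010262e-02, -7.20213461e-05]), 'tool_pos': array([256.81873813, 569.3602264 , 301.97023338]), 'orientation': array([ 2.10324989e-01,  9.77631271e-01, -6.83484905e-04, -1.72063267e-04]), 'force': array([-0.72713447, -0.7249457 ,  0.8898365 ]), 'wrist_torque': array([ 0.02871134, -0.02278723,  0.05131898]), 'grip_force': 0.0, 'width': 87.70904631214805}
```

View pics/scene0.png

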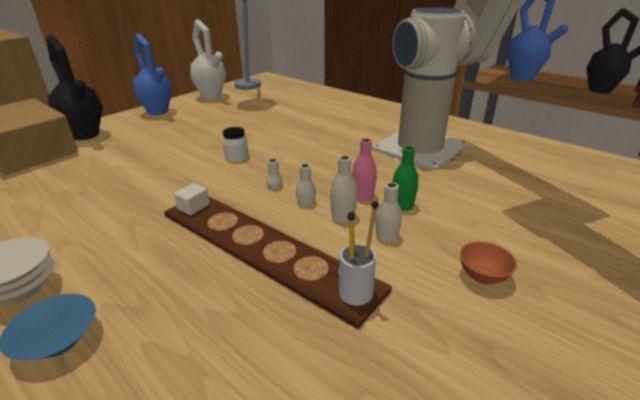

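View pics/top0.png

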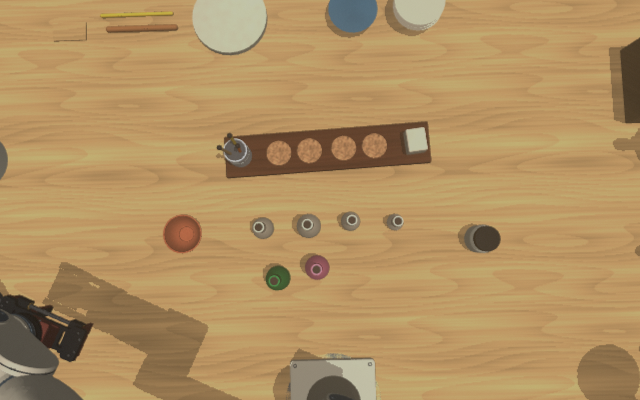

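The tin is at top (235,152), the +y end, and the block is at (416,140). The bisque vases are at top (262,227), (308,225), (351,220) and (397,221), with green at (278,278) and pink at (317,267) to leave alone. Next I detect the pads and vases in both views and triangulate.

```bash
cat > vis.py <<'E'
import cv2, numpy as np
from station import viewer
def ray(n,u,v):
    p=viewer.camera_params(n); T=p["pose"]
    d=T[:3,:3]@np.array([(u-p["cx"])/p["fx"],-(v-p["cy"])/p["fy"],-1.]); return T[:3,3],d/np.linalg.norm(d)
def onplane(n,u,v,z):
    o,d=ray(n,u,v); return o+d*(z-o[2])/d[2]
def tri(a,b):
    (o1,d1),(o2,d2)=ray("top",*a),ray("scene",*b)
    s,t=np.linalg.lstsq(np.c_[d1,-d2],o2-o1,rcond=None)[0]
    P,Q=o1+s*d1,o2+t*d2; return (P+Q)/2,np.linalg.norm(P-Q)
def pads(n,img):
    h=cv2.cvtColor(img,cv2.COLOR_BGR2HSV)
    roi=dict(top=(262,130,392,170),scene=(195,205,335,285))[n]; x0,y0,x1,y1=roi
    m=np.zeros(img.shape[:2],np.uint8); m[y0:y1,x0:x1]=(h[y0:y1,x0:x1,2]>125)*255
    if n=="scene": # inside the board only
        pass
    m=cv2.morphologyEx(m,cv2.MORPH_CLOSE,np.ones((3,3)))
    out=[]
    for c in cv2.findContours(m,cv2.RETR_EXTERNAL,cv2.CHAIN_APPROX_NONE)[0]:
        if 150<cv2.contourArea(c)<900 and len(c)>5:
            e=cv2.fitEllipse(c); out.append((e[0][0],e[0][1],e[1],cv2.contourArea(c)))
    return out
E
python3 - <<'E'
from vis import *
t=cv2.imread("pics/top0.png"); s=cv2.imread("pics/scene0.png")
for n,i in(("top",t),("scene",s)):
    for p in pads(n,i): print(n,np.round(p[:2],1),np.round(p[2],1),p[3])
a=cv2.resize(t[205:245,240:415],None,fx=4.5,fy=4.5,interpolation=cv2.INTER_CUBIC)
cv2.imwrite("pics/topcrop.png",a)
b=cv2.resize(s[145:250,255:415],None,fx=5,fy=5,interpolation=cv2.INTER_CUBIC)
cv2.imwrite("pics/scenecrop.png",b)
E
```

```text
top [278.5 152.5] [23.7 23.9] 445.0
top [309.  150.2] [23.9 24.2] 452.5
top [343.3 147.6] [23.6 24.2] 445.5
top [374.1 145.2] [24.  24.2] 453.5
scene [310.5 267.7] [23.  33.7] 605.5
scene [279.  251.1] [20.2 32.1] 508.0
scene [247.4 234.3] [18.  30.6] 428.5
scene [222.1 220.9] [15.7 29.6] 361.5
```

View pics/topcrop.png

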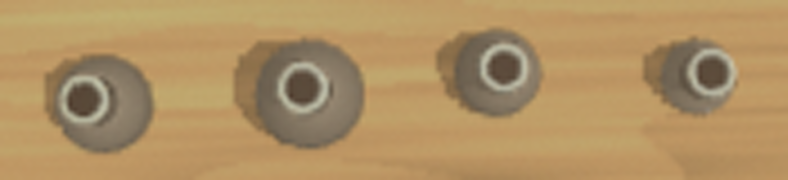

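View pics/scenecrop.png

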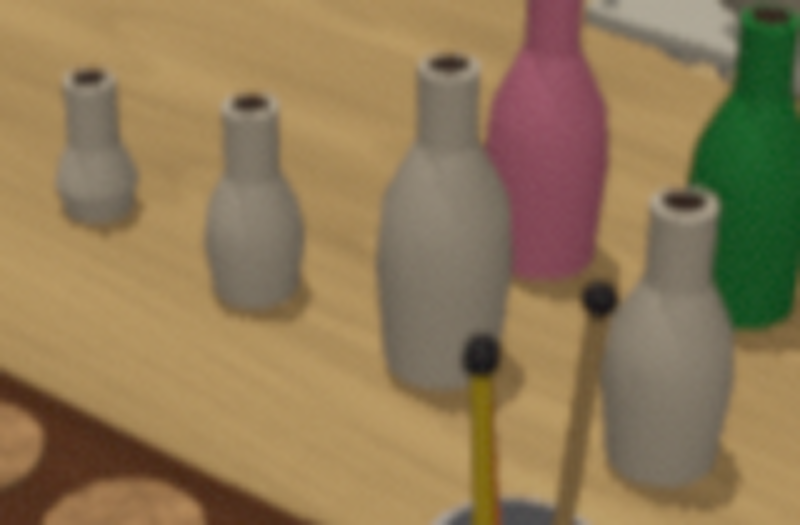

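Both crops agree. Mouths in the top crop are at (83,100), (302,90), (503,67) and (712,73); in the scene crop they are at (685,202), (448,64), (249,102) and (90,77). All four are pale, with green and pink standing behind. I refine by centroiding the dark mouths and triangulating.

```bash
cat >> vis.py <<'E'
def mouth(img,u,v,r):
    g=cv2.GaussianBlur(img,(0,0),.5)
    g=cv2.cvtColor(g,cv2.COLOR_BGR2GRAY).astype(float)
    u0,v0=int(round(u)),int(round(v)); Y,X=np.mgrid[v0-r:v0+r+1,u0-r:u0+r+1]
    p=g[Y,X]; w=np.clip((p.min()+.45*(np.percentile(p,85)-p.min()))-p,0,None)
    k=cv2.connectedComponents((w>0).astype(np.uint8))[1]; w=w*(k==k[r,r]) if k[r,r] else w
    return (w*X).sum()/w.sum(),(w*Y).sum()/w.sum()
E
python3 - <<'E'
from vis import *
from station import env
t=cv2.imread("pics/top0.png"); s=cv2.imread("pics/scene0.png")
f=lambda x,y,k,ox,oy:((x+.5)/k-.5+ox,(y+.5)/k-.5+oy)
T=[(83,100),(302,90),(503,67),(712,73)]; S=[(685,202),(448,64),(249,102),(90,77)]
for a,b in zip(T,S):
    a,b=f(*a,4.5,240,205),f(*b,5,255,145)
    m,n=mouth(t,*a,4),mouth(s,*b,4)
    print(np.round([a,m,b,n],1).tolist(),*(np.round(q,1) for q in tri(m,n)), "hand",*(np.round(q,1) for q in tri(a,b)))
P=sorted(pads("top",t)); Q=sorted(pads("scene",s),reverse=True)
c=[]
for p,q in zip(P,Q): print("pad",*(np.round(z,1) for z in tri(p[:2],q[:2])),onplane("top",*p[:2],19).round(1),onplane("scene",*q[:2],19).round(1))
from scipy.spatial.transform import Rotation as R
for sg in(1,-1):
    M=np.array([[0,sg,0],[sg,0,0],[0,0,-1.]]).T; o=R.from_matrix(M).as_quat()
    for pos in([450,150,250],[450,-200,150],[650,-150,250],[650,150,250]): print(sg,np.round(env.ik(pos,o),2) if env.ik(pos,o) is not None else None)
E
```

```text
[[258.1, 226.8], [258.0, 226.8], [391.6, 185.0], [391.5, 184.8]] [447.6 166.6 123.8] 0.3 hand [447.5 166.6 123.3] 0.0
[[306.7, 224.6], [306.7, 224.1], [344.2, 157.4], [344.4, 157.4]] [450.1  49.2 148.8] 0.4 hand [449.2  48.7 148.2] 1.6
[[351.4, 219.5], [351.5, 219.6], [304.4, 165.0], [304.6, 165.2]] [459.9 -58.4  98.8] 0.7 hand [460.3 -58.2  99.5] 1.1
[[397.8, 220.8], [397.7, 220.7], [272.6, 160.0], [272.3, 160.1]] [ 455.4 -174.    73.6] 1.1 hand [ 454.7 -174.1   73.6] 0.2
pad [645.3 123.6  15.2] 0.3 [644.5 123.4  19. ] [648.5 126.4  19. ]
pad [649.2  43.   15.1] 0.5 [648.3  43.1  19. ] [652.5  46.4  19. ]
pad [653.6 -47.3  15.6] 0.9 [652.6 -46.8  19. ] [656.6 -43.9  19. ]
pad [ 657.4 -128.3   15.5] 1.0 [ 656.4 -127.6   19. ] [ 660.5 -124.3   19. ]
1 [ 0.3   0.28  2.   -0.    0.86  0.3 ]
1 [-0.44  0.48  2.01 -0.    0.65 -0.44]
1 [-0.24  0.54  1.57 -0.    1.03 -0.24]
1 [ 0.21  0.54  1.57 -0.    1.03  0.21]
-1 None
-1 None
-1 None
-1 None
```

Triangulated mouth heights are 124, 149, 99 and 74 mm, against 125, 150, 100 and 75 given. Ray gaps are at most 1.1 mm. Pad tops come out at about 15–16 mm against 19 given, and pad spacing is 81, 90 and 81 mm. So the y=167 vase is c, 49 is d, -58 is b and -174 is a, and d goes on the pad at y=123, next to the tin. I start with b.

```bash
cat > job.py <<'E'
import numpy as np
from station import env, set_gripper
O=[2**-.5,2**-.5,0,0]   # tool down, fingers closing along x
V=dict(a=(455.4,-174,75),b=(459.9,-58.4,100),c=(447.6,166.6,125),d=(450.1,49.2,150))
P=dict(a=(656.9,-128),b=(653,-47),c=(648.7,43),d=(645,123.5))
def st(m):
    s=env.read_state(); print(m,"t%.1f"%s["time_s"],s["tool_pos"].round(1),"w%.1f g%.1f"%(s["width"],s["grip_force"]),s["force"].round(1))
def go(k):
    x,y,h=V[k]; px,py=P[k]; zg=h+48; zc=zg+185
    set_gripper(70)
    env.reach([x,y,max(zg+60,300)],O)
    hit=env.move_l([x,y,zg],rate=120,f_stop=15); st("at "+k+" hit%s"%hit)
    if hit: return
    set_gripper(15); st("gripped")
    env.move_l([x,y,zc],rate=120); st("lifted")
    env.move_l([px,py,zc],rate=130); env.hold(.3)
    env.move_l([px,py,zg+26],rate=120); env.hold(.3); st("above")
    hit=env.move_l([px,py,zg+14],rate=20,f_stop=4); st("down hit%s"%hit)
    env.hold(.2); set_gripper(60); st("open")
    env.move_l([px,py,max(zg+100,300)],rate=130)
E
python3 -c "
from job import *
env.reach([460,-58,300],O); st('over'); go('b')
import cv2; from station import viewer
cv2.imwrite('pics/b.png',viewer.camera('scene'))"
```

```text
over t2.5 [460.3 -57.5 300. ] w87.8 g0.0 [ 0.1 -0.5  0.2]
at b hitFalse t4.6 [460.3 -58.4 148.5] w69.7 g0.0 [ 0.8  0.1 -0.1]
gripped t5.4 [459.9 -58.4 148. ] w26.5 g30.0 [ 0.9 -0.4 -1.1]
lifted t7.0 [459.6 -58.4 332.4] w26.3 g30.0 [ 0.4 -0.4 -2.2]
above t10.8 [653.1 -47.  174.4] w26.5 g30.0 [-0.6 -0.1 -1.1]
down hitTrue t11.2 [653.4 -47.  166.8] w26.4 g30.0 [-0.5  0.1  4.7]
open t12.1 [652.6 -47.  166.1] w60.2 g0.0 [-0.5 -0.  -0.2]
```

View pics/b.png

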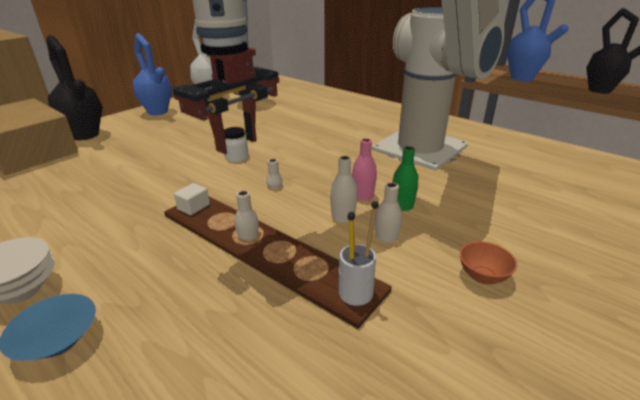

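Vase b stands upright on its pad, with its foot at (247,237). Contact came 18.8 mm above the table grip height, which confirms the pad top at about 19 mm. Next are c, d and a.

```bash
python3 -c "
from job import *
for k in 'cda': go(k)
env.reach([450,-350,300],O); st('away')
import cv2; from station import viewer
from vis import *
t=viewer.camera('top'); s=viewer.camera('scene')
cv2.imwrite('pics/tend.png',t)
cv2.imwrite('pics/end.png',np.vstack([cv2.resize(s[150:310,150:400],(800,512)) ]))
cv2.imwrite('pics/endtop.png',cv2.resize(t[115:185,215:440],None,fx=3.5,fy=3.5,interpolation=2))
for k in 'abcd':
    p=viewer.camera_params('top');T=p['pose'];q=T[:3,:3].T@(np.array([*P[k],V[k][2]+19])-T[:3,3])
    u,v=p['cx']+p['fx']*q[0]/-q[2],p['cy']-p['fy']*q[1]/-q[2]
    m=mouth(t,u,v,4); print(k,np.round([u,v,*m],1),(onplane('top',*m,V[k][2]+19)[:2]-P[k]).round(1))
"
```

```text
at c hitFalse t16.1 [448.  166.7 173.5] w70.0 g0.0 [ 0.8  0.1 -0.9]
gripped t16.8 [447.6 166.6 173. ] w26.4 g30.0 [ 0.3 -0.4  0.2]
lifted t18.5 [447.3 166.5 357.3] w26.3 g30.0 [-0.6  0.2 -0.9]
above t22.6 [648.8  43.  199.4] w26.2 g30.0 [-0.3  0.5 -1.2]
down hitTrue t23.0 [649.1  43.  191.9] w26.3 g30.0 [0.  0.1 3.2]
open t23.9 [648.3  43.  191.1] w60.0 g0.0 [-0.   0.2 -0.2]
at d hitFalse t27.1 [450.6  49.2 198.4] w70.0 g0.0 [1.  0.2 0.1]
gripped t27.8 [450.2  49.2 198.1] w26.4 g30.0 [ 0.6 -0.2  0. ]
lifted t29.5 [449.8  49.2 382.3] w26.8 g30.0 [-0.1  0.2 -2.1]
above t33.4 [645.1 123.5 224.3] w26.6 g30.0 [ 0.  -0.1 -1.9]
down hitTrue t33.8 [645.4 123.5 216.9] w26.4 g30.0 [1.6 0.4 3.6]
open t34.7 [644.3 123.4 216.1] w60.0 g0.0 [-0.2 -0.6 -0.6]
at a hitFalse t38.8 [ 455.8 -174.2  123.6] w69.9 g0.0 [-0.1  0.1 -0.7]
gripped t39.6 [ 455.4 -174.   123. ] w26.2 g30.0 [ 0.3  0.8 -1.3]
lifted t41.3 [ 455.1 -173.9  307.4] w26.3 g30.0 [-0.3  0.4 -1.7]
above t45.1 [ 657.  -128.   149.4] w26.4 g30.0 [-0.  -0.3 -1.3]
down hitTrue t45.5 [ 657.2 -128.   141.8] w26.6 g30.0 [ 0.1 -0.2  4. ]
open t46.4 [ 656.6 -127.9  141.2] w59.9 g0.0 [-0.7  0.  -0.3]
away t49.0 [ 450.8 -349.6  300. ] w59.8 g0.0 [-0.8  0.2  0. ]
a [377.2 139.1 377.  139.5] [-0.9  0.5]
b [344.8 139.6 344.7 139.8] [-0.6  0.4]
c [307.3 140.3 307.5 140.6] [-0.6 -0.3]
d [272.4 140.8 272.3 141.1] [-0.9  0.1]
```

View pics/end.png

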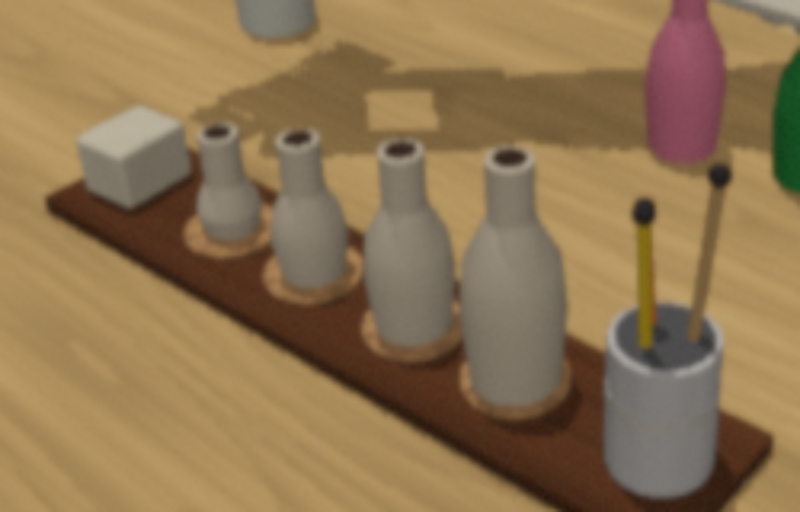

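View pics/endtop.png

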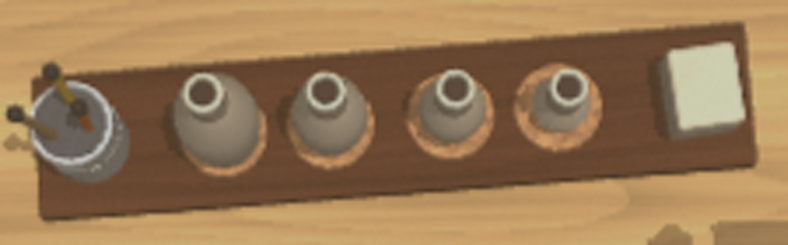

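The scene crop shows the four vases upright and centred on their pads, feet at about (230,235), (312,285), (410,345) and (515,400), rising from the block to the tin. The top crop agrees, with mouth errors of 1 mm or less, and the tin and block look unmoved. I'm handing it in.

```bash
python3 -c "
from station import workorder
print(workorder.sign_off())"
```

```text
the job is handed in; nothing more can be done
None
```

I handed in the job: all four vases stand upright and released on their pads, tallest beside the brush tin down to shortest beside the plaster block, within about 1 mm of centre in the final top view; sign-off returned no verdict.

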